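# Shut the red valve on the workshop's air manifold

### The job

The red valve on the compressed-air manifold was left partly open. Shut it: turn its red handle clockwise, seen from above, to its stop, so that it lies squarely across its outlet pipe, then let go of it. Leave the blue and the yellow valve beside it set as they are.

Things in the scene. Friction and masses are not known exactly. Their poses are not given: they have to be found in the camera images.
- red_valve_grip (a point): Centre of the red handle, on the turning axis, half-way up, 101 mm above the bench. The handle is an upright flat bar 56 mm long (x axis), 14 wide (y), 24 tall (z up), on a 12 mm stem, 16 mm of it free above a 34 mm square brass valve body. Neighbours' handles, equally high, may point at it: open the fingers only about 45 mm. The manifold is fixed; nothing else on it is over 75 mm high.
- red_valve (a joint): Angle of the red handle, rad: 0 = open, in line with its brass outlet stub (which points to the robot's side, square to the row of valves); grows clockwise seen from above; 1.571 = shut, across the outlet and along the row, where a hard stop ends the travel. Starts at 0.15 to 0.5. Needs about 0.1 N m; no spring, stays where it is left.
- yellow_valve_tip (a point): End of the yellow handle of a neighbour valve, 28 mm from its axis at half the handle's height; x axis outward along the handle, z up. Same valve as the red one, set anywhere between open and shut; its handle reaches 28 mm to both sides of its axis. It turns at about 4 N on its end and stays where pushed. The three valves stand 76 mm apart in a straight row, in any order.
- blue_valve_tip (a point): End of the blue handle of a neighbour valve, 28 mm from its axis at half the handle's height; x axis outward along the handle, z up. Same valve as the red one, set anywhere between open and shut; its handle reaches 28 mm to both sides of its axis. It turns at about 4 N on its end and stays where pushed. The three valves stand 76 mm apart in a straight row, in any order.

How it is judged:
By the outcome, as a careful person would: the job done as asked, in the order asked, and still so for the second after the job is handed in, with the robot touching nothing.
It also fails if it takes over 35 s, if anything falls off the work surface, if the arm or the gripper's body presses on something with over 40 N, if the wrist force passes 120 N, or if a joint passes its speed limit or range.

### The arm

A 6-joint arm with a two-finger parallel gripper is mounted at the origin on the work surface. World frame = base frame: x ahead of the robot, y to its left, z up, the work surface at z = 0. Lengths are in mm, angles in rad, forces in N, time in s.
With the tool pointing down it reaches from about 275 to 750 mm from the base axis. Payload 10.2 kg.
Tool frame: the origin (TCP) lies at the very end of the fingers, on their centre line; the grasp point (between the pads) lies 19 mm behind it (ctrl.hold_point_z is the distance from the TCP to the grasp point, in mm); z points along the fingers, y is the direction in which the jaws open and shut (so a half turn about z gives the same grasp; the last joint's range is limited). The gripper opens to 85 mm and grips with 20 to 120 N. Pads are 22 mm wide; open, the fingers measure 114 mm over their backs; the gripper's body (76 mm by 85 mm) begins 54 mm behind the grasp point. The pads swing forward as they close: fully open they stand 13 mm farther back than shut.
Start: joints at [-1.55, 0.313, 1.498, -0, 1.331, -0.223], TCP at [126.717, -509.484, 210.494] pointing down, gripper open.
Joint ranges: [-2.94, 2.94], [-0.97, 2.17], [0.19, 2.56], [-1.23, 4.37], [0.02, 3.11], [-2.88, 2.88]. Speed limits (rad/s): [2.39, 2.39, 3.01, 3.14, 3.14, 3.14].

### API

Orientations are given as a unit quaternion [w, x, y, z].
In Python, from rig import readout, cams, workorder, spotter, ctrl gives the robot as it stands.
- The arm moves only by the tool step_arm, never from a script. Its argument "plan" is text: rows parted by semicolons, each of 5 numbers parted by spaces: the shift along the tool's x, y, z in cm, then the turn about the tool's z in degrees, then the opening in per cent of the stroke, from 0 (shut) to 100 (fully open). In form: x y z twist gripper; .... A call has 1 to 10 rows; each row is the pose to reach, as a shift and turn from the pose commanded when the call began, along the tool's axes at that moment; what a row does not reach only later rows make up. A row lasts 1/10 s, in which the tool goes at most 50 mm and 8.59 degrees, less where a joint would pass 70% of its speed; a pose out of reach is approached as far as the arm can. A call with a gripper value outside its range is refused whole. The fingers move at their own pace and stop on an object; "grip_force" is the grip in N (left out, the last holds). Time passes only in rows, so rows that repeat a pose let the fingers close. It gives the time, the measured TCP pose, the force and the opening at its end, in the units of the state.
- readout.sense(): the state, without advancing time (a new reading comes with each control period).
- cams.capture(name): name is "side" or "top" or "wrist"; returns (picture, depth): 384x512x3 uint8, red, green, blue; 384x512 float32, mm along the optical axis (not along the pixel's ray), 0 where there is no reading.
- cams.camera_info(name): a dict with "vfov" (degrees; the focal length in pixels is half the picture's height over the tangent of half this angle, whatever the lens; pixels are square), "cx", "cy" (the principal point, pixels), "rvec" (rotation vector, rad) and "tvec" (3), from world to camera coordinates, as OpenCV has them. Camera axes: x right, y down, z forward; pixel columns grow to the right and rows downward; lengths in mm; the calibration is good to about 2 mm. A picture is of the moment at which its call begins: read the wrist's pose just before it. camera_info takes no time and is no camera call; for the wrist camera it gives the pose at the moment of the call.
- workorder.finish_job(): hands the job in, once; it reports no verdict.
Trained networks look in the newest picture that a camera, given by its name, has taken for a name from the list of things; names that differ only in an ending like _2 or _b are one class to them, and where a whole thing is asked for, a point or a joint stands for the part that bears it (a point fixed in the world has none). Each returns a list of dicts, best first, with "conf" (0 to 1); they miss things now and then, are a little off and sometimes report something else, mostly with a low value. They report only what shows in the picture. A call takes as long as a camera call.
- spotter.regions_of(camera, target): "pixels" (384x512 bool, what is visible of it) and "extent" ([centre column, centre row, width, height] in pixels, round what is visible of it).
The state is a dict: "time_s": time; "joints": joint angles; "dq": joint speeds; "tau": joint torques, N m; "eef_pos": TCP position; "ee_rot": TCP orientation; "force": force on the tool from outside, world axes, zero at the start; "wrist_torque": the same for the moment, N m; "grip_width": opening from 0.0 (shut) to 1.0 (fully open).
Only numpy, scipy, OpenCV 4.12 (cv2) and the standard library are available. Lean on these libraries where they do the work, as an engineer would, in place of code of your own. Each camera call takes 0.05 s, during which the arm holds its last target. There are 200 camera calls.

## Working session

There is one attempt and no reset: what is moved stays moved. The work goes in short steps, Python scripts to look and compute and a tool call to move; the robot and the scene stay as the last step left them, time stands still between calls to the robot, and variables do not carry over. Pictures are saved under pics/ and viewed, about 8 in all and at most 12, crops included, and the job is handed in when it is done.

Besides the shell and the picture viewer there is one more tool, called after "Request:" in YAML: its name, and indented under it one key for each argument. step_arm: Moves the arm, as the interface text tells. Its arguments: {"type":"object","properties":{"plan":{"type":"string"},"grip_force":{"type":"number"}},"required":["plan"]}

```bash
mkdir -p pics
cat > h.py <<'E'
import numpy as np, cv2
from rig import readout, cams, workorder, spotter, ctrl
def world(name, depth, info, mask):
    f=192/np.tan(np.radians(info["vfov"])/2)
    v,u=np.nonzero(mask&(depth>0)); z=depth[v,u]
    p=np.c_[(u-info["cx"])*z/f,(v-info["cy"])*z/f,z]
    R=cv2.Rodrigues(np.array(info["rvec"],float))[0]
    return (p-np.array(info["tvec"]).ravel())@R
def look(name, fn):
    info=cams.camera_info(name); img,d=cams.capture(name)
    cv2.imwrite(fn,img[:,:,::-1]); out={}
    for t in ["red_valve","yellow_valve_tip","blue_valve_tip"]:
        for r in spotter.regions_of(name,t)[:2]:
            P=world(name,d,info,r["pixels"])
            print(name,t,round(r["conf"],2),np.round(r["extent"]),len(P))
            if len(P)<10: continue
            top=P[(P[:,2]>P[:,2].max()-8)] 
            q=P[P[:,2]>85]
            print("  med",np.round(np.median(P,0),1),"zmax",P[:,2].max().round(1))
            if len(q)>10:
                (c,s,a)=cv2.minAreaRect(q[:,:2].astype(np.float32))
                w,V=np.linalg.eigh(np.cov(q[:,:2].T)); ax=V[:,1]
                print("  rect c",np.round(c,1),"size",np.round(s,1),"axis deg",np.degrees(np.arctan2(ax[1],ax[0])).round(1)%180)
E
python3 - <<'E'
from h import *
print(readout.sense())
look("top","pics/top0.png"); look("side","pics/side0.png"); look("wrist","pics/wrist0.png")
a=[cv2.imread(f"pics/{n}0.png") for n in("top","side")]
cv2.imwrite("pics/m0.png",cv2.resize(np.hstack(a),(800,300)))
E
```

```text
{'time_s': 0.0, 'joints': array([-1.55042191e+00,  3.13449292e-01,  1.49842184e+00,  3.11402299e-05,
        1.33099620e+00, -2.23408654e-01]), 'dq': array([ 0.00116878,  0.00014144,  0.00184558, -0.00043631, -0.00230623,
        0.0003832 ]), 'tau': array([-3.30578594e-03, -4.12269402e+01, -2.59742242e+01, -2.86341337e-04,
        4.13047223e-03,  4.88348221e-06]), 'eef_pos': array([ 126.70853545, -509.19743573,  209.94119284]), 'ee_rot': array([-6.32523031e-04,  9.92580669e-01,  1.21586222e-01,  7.96338928e-05]), 'force': array([ 0.36542629, -0.96424382, -0.16594902]), 'wrist_torque': array([-0.00833486, -0.04212957, -0.02731452]), 'grip_width': 0.9995752366222534}
top red_valve 0.61 [323. 197.  20.  34.] 281
  med [599.2 -55.6 114.4] zmax 119.2
  rect c [601.1 -56.9] size [14.1 55.8] axis deg 158.7
top yellow_valve_tip 0.68 [234. 196.  16.  34.] 319
  med [590.5  94.2 114.1] zmax 119.4
  rect c [591.9  94.6] size [14.2 55.9] axis deg 160.8
top blue_valve_tip 0.58 [276. 197.  30.  20.] 292
  med [595.9  18.6 114.1] zmax 118.6
  rect c [596.4  19.3] size [14.1 54.5] axis deg 119.8
side red_valve 0.79 [303. 237.  37.  18.] 512
  med [600.2 -61.8 108.7] zmax 117.3
  rect c [602.  -59.4] size [14.5 54.8] axis deg 157.9
side yellow_valve_tip 0.58 [262. 186.  26.  16.] 399
  med [592.3  88.9 106.3] zmax 116.0
  rect c [593.2  91.2] size [15.7 55.3] axis deg 159.6
side blue_valve_tip 0.73 [280. 208.  31.  26.] 446
  med [596.7  13.4 107.4] zmax 116.7
  rect c [598.4  15.7] size [15.7 54.7] axis deg 121.6
```

View pics/m0.png

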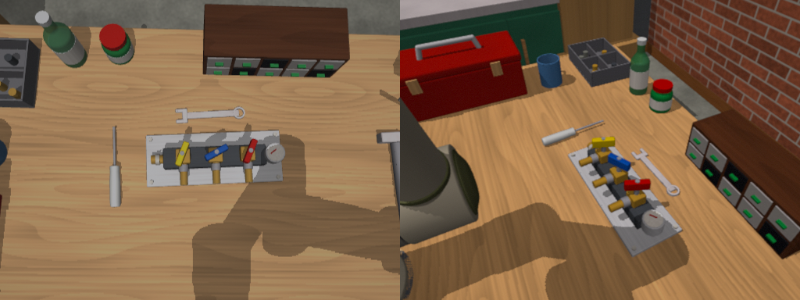

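Top and side cameras agree. Red is the last valve in the row, at about (601, -57), with its handle axis near 159° and the row at about 93.5°. That puts it 0.43 rad from open, with about 65° left to turn. Blue is in the middle. I'll move above red.

Request:
step_arm:
  plan: "4.1 -2.3 0 -8.5 53; 8.2 -4.6 0 -17 53; 12.3 -6.9 0 -25.5 53; 16.4 -9.2 0 -34 53; 20.5 -11.5 0 -42.5 53; 24.6 -13.8 0 -51 53; 28.7 -16.1 0 -59.5 53; 32.8 -18.4 0 -68 53; 36.9 -20.7 0 -76.5 53; 41 -23 0 -85 53"

```text
time_s: 1.6
eef_pos: [470.3, -185.7, 210.7]
ee_rot: [0.0, 0.647, 0.762, 0.0]
force: [-0.1, -0.4, -0.1]
grip_width: 0.532
```

```bash
cat >> h.py <<'E'
from scipy.spatial.transform import Rotation as Ro
def go(x,y,z,yaw):
    "shift in tool axes (cm), twist for tool x axis to heading yaw"
    s=readout.sense(); q=s["ee_rot"]; R=Ro.from_quat(np.r_[q[1:],q[0]]).as_matrix()
    cur=np.degrees(np.arctan2(R[1,0],R[0,0]))
    print("t",s["time_s"],"pos",s["eef_pos"].round(1),"yaw",cur.round(2),"F",s["force"].round(1),"w",s["grip_width"],"j",s["joints"].round(2))
    print("shift cm",(R.T@(np.array([x,y,z])-s["eef_pos"])/10).round(2),"twist",((cur-yaw+180)%360-180).round(1))
E
python3 -c "
from h import *
go(600.5,-57,210,158.7)"
```

```text
t 1.6 pos [ 470.3 -185.7  210.7] yaw 99.32 F [-0.1 -0.4 -0.1] w 0.53176822805917 j [-0.61  0.27  1.55 -0.    1.32 -0.77]
shift cm [10.59 14.93  0.07] twist -59.4
```

Request:
step_arm:
  plan: "2 2.9 0 -8.5 53; 4.3 6 0 -17 53; 6.6 9.2 0 -25.5 53; 8.8 12.3 0 -34 53; 10.6 14.9 0 -42.5 53; 10.6 14.9 0 -51 53; 10.6 14.9 0 -59.4 53; 10.6 14.9 0 -59.4 53; 10.6 14.9 0 -59.4 53"

```text
time_s: 2.5
eef_pos: [599.7, -59.4, 210.5]
ee_rot: [-0.0, 0.19, 0.982, 0.0]
force: [0.3, -0.4, -0.8]
grip_width: 0.529
```

```bash
python3 -c "
from h import *
go(600.5,-57,86,158.7)
look('wrist','pics/w1.png')"
```

```text
t 2.5 pos [599.7 -59.4 210.5] yaw 158.13 F [ 0.3 -0.4 -0.8] w 0.5285697081833778 j [-0.29  0.49  1.25  0.    1.41 -1.48]
shift cm [1.000e-02 2.600e-01 1.245e+01] twist -0.6
wrist red_valve 0.82 [264. 187.  15.  60.] 833
  med [600.1 -58.2 112. ] zmax 114.9
  rect c [602.2 -58.8] size [14. 55.] axis deg 159.6
wrist yellow_valve_tip 0.64 [410. 119.  34.  58.] 1551
  med [591.1  89.4 110.9] zmax 115.6
  rect c [593.3  92. ] size [14.3 54.2] axis deg 160.5
wrist blue_valve_tip 0.76 [334. 153.  51.  58.] 1148
  med [595.8  15.2 111.6] zmax 115.4
  rect c [598.5  15.9] size [14.3 54.4] axis deg 120.7
```

View pics/w1.png

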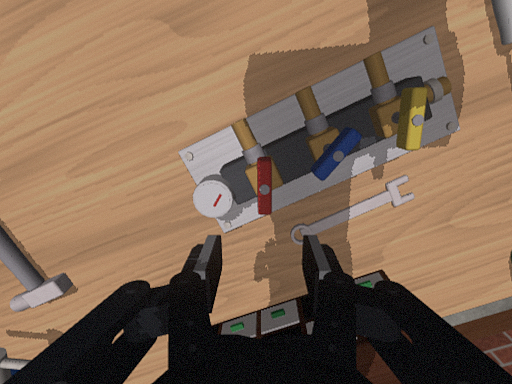

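The wrist view shows the red bar at about (264, 187), lined up with the jaws. Blue sits to its right at (337, 153) and its end points towards red, with room for the fingers. The gauge at (213, 198) is on the other side and low. I'll go down to just above the handle, check, then continue.

```bash
python3 -c "
from h import *
go(601.8,-58.5,130,159)"
```

```text
t 2.7 pos [599.7 -59.5 210.6] yaw 158.25 F [-0.1 -0.1 -0.9] w 0.5301758914503141 j [-0.29  0.49  1.25  0.    1.41 -1.48]
shift cm [-0.16  0.18  8.06] twist -0.7
```

Request:
step_arm:
  plan: "-0.16 0.17 3 -0.7 53; -0.16 0.17 6 -0.7 53; -0.16 0.17 8 -0.7 53; -0.16 0.17 8 -0.7 53; -0.16 0.17 8 -0.7 53"

```text
time_s: 3.2
eef_pos: [602.2, -58.5, 131.3]
ee_rot: [0.0, 0.182, 0.983, -0.0]
force: [0.9, 0.3, 1.3]
grip_width: 0.531
```

```bash
python3 -c "
from h import *
go(601.8,-58.5,86,159)"
```

```text
t 3.2 pos [602.2 -58.5 131.3] yaw 159.03 F [0.9 0.3 1.3] w 0.5308345536795634 j [-0.29  0.55  1.35  0.    1.24 -1.5 ]
shift cm [ 0.04 -0.01  4.53] twist 0.0
```

Request:
step_arm:
  plan: "0 0 1.5 0 53; 0 0 3 0 53; 0 0 4.5 0 53; 0 0 4.5 0 53; 0 0 4.5 0 10; 0 0 4.5 0 5; 0 0 4.5 0 5; 0 0 4.5 0 5; 0 0 4.5 0 5; 0 0 4.5 0 5"
  grip_force: 40

```text
time_s: 4.2
eef_pos: [602.8, -58.2, 87.2]
ee_rot: [0.002, 0.182, 0.983, 0.0]
force: [1.2, 1.8, 7.0]
grip_width: 0.147
```

```bash
python3 -c "
from h import *
go(601.8,-58.5,86,93.4)"
```

```text
t 4.2 pos [602.8 -58.2  87.2] yaw 159.07 F [1.2 1.8 7. ] w 0.1472118951065819 j [-0.29  0.6   1.4   0.    1.14 -1.5 ]
shift cm [ 0.08 -0.06  0.12] twist 65.7
```

Request:
step_arm:
  plan: "0 0 0 5 5; 0 0 0 11 5; 0 0 0 17 5; 0 0 0 24 5; 0 0 0 31 5; 0 0 0 38 5; 0 0 0 45 5; 0 0 0 52 5; 0 0 0 58 5; 0 0 0 62 5"

```text
time_s: 5.2
eef_pos: [602.6, -58.3, 87.2]
ee_rot: [0.001, 0.663, 0.748, 0.001]
force: [-1.2, 2.2, 7.6]
grip_width: 0.151
```

```bash
python3 -c "
from h import *
go(601.8,-58.5,86,93.4);print(readout.sense()['wrist_torque'])"
```

```text
t 5.2 pos [602.6 -58.3  87.2] yaw 96.87 F [-1.2  2.2  7.6] w 0.1508350345860259 j [-0.29  0.6   1.4   0.    1.14 -0.41]
shift cm [-0.01 -0.09  0.12] twist 3.5
[0.3609146  0.11118916 0.09967754]
```

Request:
step_arm:
  plan: "0 0 0 1.5 5; 0 0 0 3 5; 0 0 0 4.5 5; 0 0 0 6 5; 0 0 0 6 5; 0 0 0 6 5"

```text
time_s: 5.8
eef_pos: [602.7, -58.4, 87.2]
ee_rot: [0.001, 0.7, 0.714, 0.001]
force: [-0.5, 2.0, 7.3]
grip_width: 0.147
```

```bash
python3 -c "
from h import *
go(601.8,-58.5,86,93.4);print(readout.sense()['wrist_torque'])"
```

```text
t 5.8 pos [602.7 -58.4  87.2] yaw 91.15 F [-0.5  2.   7.3] w 0.14715899778513217 j [-0.29  0.6   1.4  -0.    1.14 -0.31]
shift cm [-0.01 -0.09  0.12] twist -2.3
[0.35217729 0.12726875 0.57997496]
```

The torque rose from 0.10 to 0.58 N·m, so the handle is on its stop. Next I release it and lift straight up.

Request:
step_arm:
  plan: "0 0 0 0 53; 0 0 0 0 53; 0 0 0 0 53; 0 0 0 0 53; 0 0 -1.5 0 53; 0 0 -4 0 53; 0 0 -8 0 53; 0 0 -12.5 0 53; 0 0 -12.5 0 53; 0 0 -12.5 0 53"

```text
time_s: 6.8
eef_pos: [602.0, -58.5, 211.0]
ee_rot: [0.001, 0.701, 0.714, 0.0]
force: [-0.6, -0.2, -0.7]
grip_width: 0.53
```

```bash
python3 -c "
from h import *
go(601.8,-58.5,210,93.4)
look('wrist','pics/w2.png');look('side','pics/s2.png');look('top','pics/t2.png')"
```

```text
t 6.8 pos [602.  -58.5 211. ] yaw 91.06 F [-0.6 -0.2 -0.7] w 0.5302540718970215 j [-0.29  0.49  1.24  0.    1.41 -0.31]
shift cm [-0.   -0.02  0.1 ] twist -2.3
wrist red_valve 0.91 [260. 185.  18.  61.] 855
  med [602.4 -54.6 112. ] zmax 115.4
  rect c [602.5 -58.8] size [13.9 55.7] axis deg 93.2
wrist yellow_valve_tip 0.67 [255.  18.  69.  32.] 1392
  med [598.1  88.7 111.3] zmax 115.9
  rect c [593.4  92. ] size [14.6 55.5] axis deg 166.3
wrist yellow_valve_tip 0.38 [264. 184.  14.  58.] 833
  med [602.4 -55.8 112. ] zmax 115.4
  rect c [602.5 -59. ] size [13.9 56.2] axis deg 93.3
wrist blue_valve_tip 0.97 [259. 103.  41.  69.] 1047
  med [597.6  17.8 111.9] zmax 115.8
  rect c [597.9  16.6] size [14. 56.] axis deg 120.0
side red_valve 0.62 [303. 236.  30.  33.] 433
  med [599.3 -63.6 110.4] zmax 116.4
  rect c [602.5 -59.7] size [14.4 55.1] axis deg 96.0
side yellow_valve_tip 0.74 [262. 186.  22.  14.] 396
  med [592.   88.8 107.2] zmax 116.4
  rect c [593.3  91.7] size [15.  55.4] axis deg 160.1
side blue_valve_tip 0.91 [282. 209.  32.  24.] 449
  med [596.8  13.1 107.3] zmax 116.2
  rect c [598.1  15.7] size [15.9 55. ] axis deg 121.1
top yellow_valve_tip 0.59 [234. 198.  17.  32.] 278
  med [588.9  94.4 114.6] zmax 119.1
  rect c [591.6  94.4] size [14.1 55. ] axis deg 161.0
top blue_valve_tip 0.62 [275. 196.  28.  21.] 313
  med [596.8  18.7 114.4] zmax 118.5
  rect c [596.8  18.6] size [14.1 56.2] axis deg 119.7
```

View pics/w2.png

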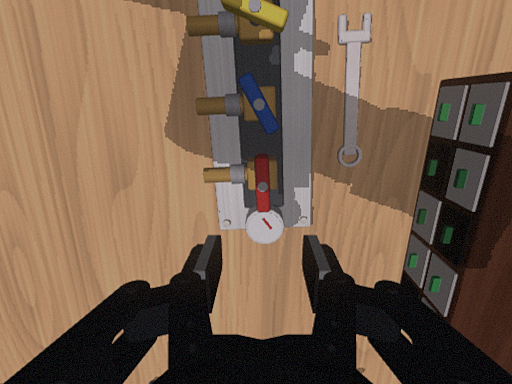

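The wrist view shows the red handle at (262, 183), lying along the row and square to its outlet stub. It measures 93.2° against a row of about 93.4°. Blue and yellow haven't moved, and the gripper is clear.

```bash
python3 -c "
from h import *
print(workorder.finish_job())"
```

```text
the job is handed in; nothing more can be done
None
```

The red valve is shut. I turned its handle about 66° clockwise until it met the hard stop, then let go, lifted the gripper straight up and handed the job in at about 7 s.

- **Stop reached:** the turning torque rose from about 0.1 to 0.58 N·m at the end of the travel.
- **Red handle:** after release the wrist camera put it at 93.2°, against a row direction of about 93.4°. The coarser side camera read 96.0°. The top camera did not report the red valve in that last look.
- **Blue handle:** unchanged within the measuring error, at about 120–121° before and after in all three cameras.
- **Yellow handle:** unchanged in the top and side views, at about 160–161°. The wrist camera read 166.3°, but the handle was cut off at the edge of that picture. In the same picture the network also mistook the red handle for yellow, with low confidence (0.38). I discounted both.
- **Contact:** the gripper was about 100 mm above the handles, with wrist forces near zero.

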